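# Lock off the planer and hold its guard open

### The arm

A 6-joint arm with a two-finger parallel gripper is mounted at the origin on a cart in front of the work surface, level with it; the furniture and walls round the work are solid. World frame = base frame: x ahead of the robot, y to its left, z up, the work surface at z = 0. Lengths are in m, angles in degrees, forces in N, time in s.
With the tool pointing down it reaches from about 0.35 to 0.875 m from the base axis. Payload 4.2 kg.
Tool frame: the origin (TCP) lies midway between the tips of the shut fingers; the grasp point (between the pads) lies 19 mm behind it; z points along the fingers, y is the direction in which the jaws open and shut (so a half turn about z gives the same grasp; the last joint's range is limited). The gripper opens to 87 mm and grips with 3 to 60 N. Pads are 19 mm wide; open, the fingers measure 117 mm over their backs; the gripper's body (75 mm by 190 mm) begins 51 mm behind the grasp point.
Start: joints at [-57.147, 22.042, 0.453, 0, -68.411, -14.817], TCP at [0.194, -0.594, 0.223] pointing down, gripper open.
Joint ranges: [-179.83, 179.83], [-69.29, 118.12], [-61.27, 80.66], [-181.25, 117.63], [-171.15, -9.14], [-177.46, 177.46]. Speed limits (degrees/s): [159.86, 159.86, 180, 180, 180, 180].

### API

Orientations are given as a 3x3 rotation matrix whose columns are the frame's x, y, z axes.
In Python, from station import r gives the robot as it stands.
- The arm moves only by the tool carry_out, never from a script. Its argument "steps" is a list of rows, each a list of 2 entries, a list of its own where there are three numbers: the shift along the tool's x, y, z in cm, then the turn about the tool's z in degrees. In form: [[[x, y, z], twist], ...]. A call has 1 to 20 rows; each row is the pose to reach, as a shift and turn from the pose measured when the call began, along the tool's axes at that moment; what a row does not reach only later rows make up. A row lasts 1/10 s, in which the tool goes at most 50 mm and 8.59 degrees, less where a joint would pass 70% of its speed; a pose out of reach is approached as far as the arm can. A call with a gripper value outside its range is refused whole. "gripper" is the gripper's target within -1 to 1 (fully open at 1, half-way at 0, shut at -1), set as the call begins (left out, the last holds). The fingers move at their own pace and stop on an object; the grip force is fixed at half the most. Time passes only in rows, so rows that repeat a pose let the fingers close. It gives the time, the measured TCP pose, the force and the opening at its end, in the units of the state.
- r.sense(): the state, without advancing time (a new reading comes with each control period).
- r.capture(name): name is "scene" or "side" or "wrist"; returns the picture (480x640x3 uint8, red, green, blue); there is no depth.
- r.calibration(name): a dict with "camera_matrix" (3x3 intrinsics, pixels), "D" ([k1, k2, p1, p2, k3] as OpenCV has them; the pictures are not rectified), "world_from_camera" (4x4, takes a point from camera to world coordinates). Camera axes: x right, y up, looking along -z (the intrinsics and any distortion apply to the point x, -y, -z); pixel columns grow to the right and rows downward; lengths in m; the calibration is good to about 2 mm. A picture is of the moment at which its call begins: read the wrist's pose just before it. calibration takes no time and is no camera call; for the wrist camera it gives the pose at the moment of the call.
- r.finish_job(): hands the job in, once; it reports no verdict.
Trained networks look in the newest picture that a camera, given by its name, has taken for a name from the list of things; names that differ only in an ending like _2 or _b are one class to them, and where a whole thing is asked for, a point or a joint stands for the part that bears it (a point fixed in the world has none). Each returns a list of dicts, best first, with "confidence" (0 to 1); they miss things now and then, are a little off and sometimes report something else, mostly with a low value. They report only what shows in the picture. A call takes as long as a camera call.
- r.cut_out(camera, target): "pixels" (480x640 bool, what is visible of it).
- r.place_of(camera, target): "centre" ([x, y, z] in m, in world coordinates, good to about 4 mm: a listed point, or the origin of a listed thing).
The state is a dict: "time_s": time; "joints": joint angles; "joint_velocities": joint speeds; "effort": joint torques, N m; "tcp_pos": TCP position; "ee_rot": TCP orientation; "wrist_force": force on the tool from outside, world axes, zero at the start; "moment": the same for the moment, N m; "gripper_width": opening from 0.0 (shut) to 1.0 (fully open).
Only numpy, scipy, OpenCV 4.12 (cv2) and the standard library are available. Lean on these libraries where they do the work, as an engineer would, in place of code of your own. Each camera call takes 0.05 s, during which the arm holds its last target. There are 200 camera calls.

### The job

I want to check the knives of the little surface planer: first lock it off by swinging the steel hasp on its switch box over until it lies flat across the start button, with the staple standing up through its slot. Only then swing the spring-loaded guard open by 60 degrees and keep holding it there, for it springs shut when let go: finish while still holding the guard. Do not touch the cutter block, and leave the things lying about where they are.

Things in the scene. Friction and masses are not known exactly. Their poses are not given: they have to be found in the camera images.
- planer: Benchtop surface planer, fixed: grey base 132 x 310 mm, two aluminium tables 122 mm wide, together 410 mm long (y), tops at z = 137 mm (outfeed, left) and 134.5 mm (infeed, right). Origin under the base's centre on the bench; x away from the operator, y left along the tables, z up. A fence stands along the back: front face at x = 53 mm, top at z = 183 mm, nothing behind it higher. Pose varies
- guard_pivot (a point): Vertical pivot axis of the guard, at (-74, -40, 141.5) mm in the planer's frame, in front of the infeed table; the point lies at the underside of the guard, its spring cap reaches 20 mm higher. Axes as the planer's
- guard_knob (a point): Mid-height of the black upright knob on the guard: cylinder of 21 mm diameter, straight from 15 mm below to 13 mm above this point, top 16 mm above. It stands 88 mm from the pivot axis at the end of a straight rib; with the guard shut the rib is square to the fence (points along planer +x) and the knob's middle is 39 mm before the fence. The guard's plate tops out 21 mm below this point
- guard (a joint): Guard angle, rad: 0 = shut over the knives (start), grows counter-clockwise from above: knob goes left (+y), then towards the operator; stop at 1.40; 60 degrees = 1.047. Grey kidney-shaped plate 9 mm thick, reaching 124 mm from the pivot, 4.5 mm above the outfeed table. A spring shuts it: 0.20 N m when shut, 0.41 N m at 60 degrees, so 2.3 to 4.7 N at the knob
- cutter_block: Dark steel cutter block with three knives, 37 mm thick, 110 mm long along x, lying in the gap between the tables under the guard; origin on its axis at its middle, its top 1 mm below the outfeed table. Not to be touched
- switch_box: Grey lockable switch box 66 x 150 mm bolted to the planer's front, its flat top at z = 80 mm; the place along the front varies. Origin on the bench under its centre; axes as the planer's. On its top from right to left: the hasp's hinge (y = -55 mm), the start button (y = -20 mm), the staple (y = 24 mm) and the black stop button (y = 59 mm, 13 mm radius, 14 mm high)
- hasp_hinge (a point): Middle of the hasp's hinge axis, which runs along x, at (0, -55, 89) mm in the switch box's frame
- hasp_end (a point): Middle of the rolled lip at the free end of the hasp, 101 mm from the hinge axis. The hasp is a steel plate 44 mm wide and 3.5 mm thick with a slot 10 mm wide for the staple from 64 to 92 mm from the hinge axis
- staple (a point): Top of the steel staple, a loop 19 mm long (y) and 5 mm thick (x), 25.5 mm above the box's top; it stands about 14 mm through the hasp when that is closed
- hasp (a joint): Angle of the hasp, rad: 0 = closed, lying flat, level, over start button and staple plate, its upper face 92 mm above the bench; grows as it opens; 1.57 = upright, more leans out to the right; stop at 2.4. Starts at 1.6 to 2.3. A stiff hinge (0.07 N m) keeps it wherever it is left, so it must be swung over to the left and pushed down all the way
- offcut_2: Bystander: oak offcut 32 x 90 x 32 mm lying on the infeed table; origin at the centre of its underside
- screwdriver_2: Bystander: screwdriver, 183 mm long, on the bench at the right of the planer; origin at the centre of its underside
- tape_measure: Bystander: tape measure 64 x 89 x 33 mm, on the bench at the right front; origin at the centre of its underside
- sanding_block: Bystander: sanding block 66 x 110 x 33 mm, on the bench in front of the left end of the planer; origin at the centre of its underside
- chisel: Bystander: chisel with a wooden handle, 247 mm long, on the bench left of the planer; origin at the centre of its underside

How it is judged:
By the outcome, as a careful person would: the job done as asked, in the order asked, and still so for the second after the job is handed in, while the arm keeps its last pose, push and grip.
It also fails if it takes over 48 s, if anything falls off the work surface, if the arm or the gripper's body presses on something with over 40 N, if the wrist force passes 120 N, or if a joint passes its speed limit or range.

## Working session

There is one attempt and no reset: what is moved stays moved. The work goes in short steps, Python scripts to look and compute and a tool call to move; the robot and the scene stay as the last step left them, time stands still between calls to the robot, and variables do not carry over. Pictures are saved under pics/ and viewed, about 8 in all and at most 12, crops included, and the job is handed in when it is done.

Besides the shell and the picture viewer there is one more tool, called after "Request:" by a JSON object that holds its "op" and its "data". carry_out: Moves the arm, as the interface text tells. Its arguments: {"type":"object","properties":{"steps":{"type":"array","items":{"type":"array"}},"gripper":{"type":"number"}},"required":["steps"]}

```bash
mkdir -p pics; cat > h.py <<'E'
from station import r
import numpy as np, cv2
def save(cam,name):
    p=r.capture(cam); cv2.imwrite(f'pics/{name}.png',p[:,:,::-1]); return p
E
python3 - <<'E'
from h import *
np.set_printoptions(precision=3,suppress=True)
s=r.sense(); print(s['time_s'],s['tcp_pos'],s['ee_rot'],s['gripper_width'])
for c in ['scene','side']:
    save(c,c+'1')
    for t in ['planer','guard_pivot','guard_knob','switch_box','hasp_hinge','hasp_end','staple','cutter_block','offcut_2','tape_measure','sanding_block']:
        print(c,t,[(np.array(d['centre']),round(d['confidence'],2)) for d in r.place_of(c,t)[:2]])
a=cv2.imread('pics/scene1.png');b=cv2.imread('pics/side1.png')
E
```

```text
0.0 [ 0.193 -0.594  0.221] [[-0.951 -0.309 -0.001]
 [-0.309  0.951  0.002]
 [ 0.     0.002 -1.   ]] 0.9973796184977702
scene planer [(array([0.603, 0.031, 0.003]), 0.73)]
scene guard_pivot [(array([ 0.537, -0.019,  0.144]), 0.89), (array([ 0.649, -0.124,  0.131]), 0.56)]
scene guard_knob [(array([ 0.626, -0.008,  0.172]), 0.83)]
scene switch_box [(array([ 0.482,  0.027, -0.004]), 0.68)]
scene hasp_hinge [(array([ 0.493, -0.027,  0.09 ]), 0.65)]
scene hasp_end [(array([ 0.496, -0.033,  0.19 ]), 0.6)]
scene staple [(array([0.48 , 0.055, 0.104]), 0.61)]
scene cutter_block [(array([0.605, 0.03 , 0.115]), 0.47)]
scene offcut_2 [(array([ 0.646, -0.124,  0.134]), 0.67)]
scene tape_measure [(array([ 0.439, -0.217, -0.003]), 0.68), (array([ 0.484,  0.028, -0.002]), 0.52)]
scene sanding_block [(array([ 0.46 ,  0.195, -0.001]), 0.56), (array([ 0.54 , -0.018,  0.144]), 0.3)]
side planer [(array([ 0.603,  0.031, -0.001]), 0.67), (array([ 0.496, -0.034,  0.192]), 0.51)]
side guard_pivot [(array([ 0.537, -0.02 ,  0.142]), 0.98)]
side guard_knob [(array([ 0.623, -0.008,  0.171]), 0.64)]
side switch_box [(array([0.487, 0.03 , 0.002]), 0.94), (array([ 0.621, -0.005,  0.172]), 0.31)]
side hasp_hinge [(array([ 0.497, -0.024,  0.086]), 0.6)]
side hasp_end [(array([ 0.497, -0.033,  0.191]), 0.69)]
side staple [(array([0.487, 0.053, 0.11 ]), 0.58), (array([ 0.591, -0.211,  0.004]), 0.42)]
side cutter_block [(array([ 0.647, -0.123,  0.133]), 0.3)]
side offcut_2 [(array([ 0.647, -0.122,  0.131]), 0.76), (array([ 0.494, -0.024,  0.083]), 0.66)]
side tape_measure [(array([ 0.441, -0.216, -0.001]), 0.87)]
side sanding_block [(array([ 0.457,  0.197, -0.003]), 0.92)]
```

View pics/scene1.png

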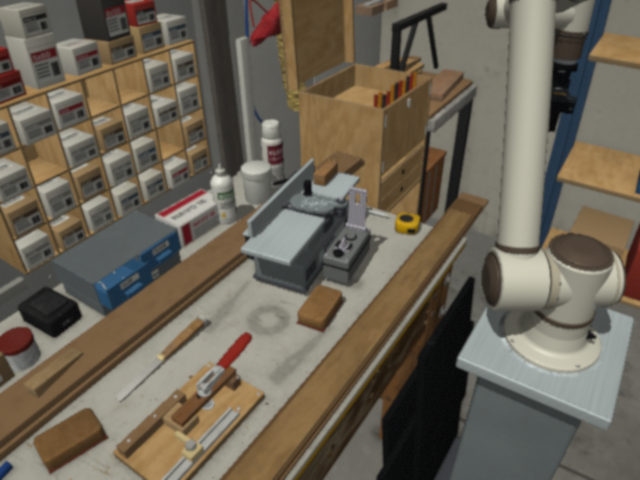

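View pics/side1.png

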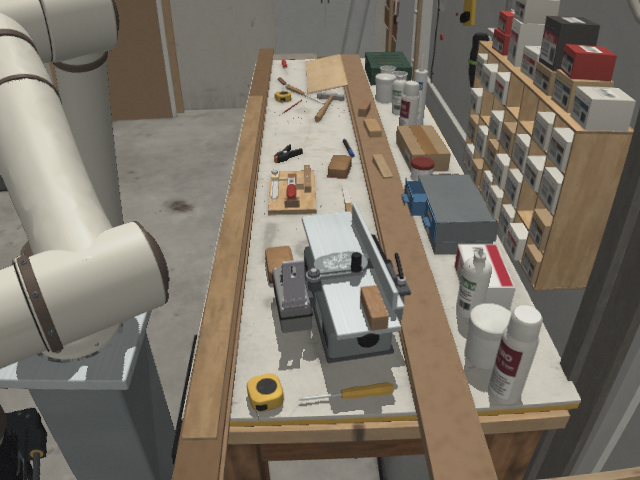

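Request:
{"op": "carry_out", "data": {"gripper": -1, "steps": [[[-3,2.7,0],1],[[-6,5.4,0],2],[[-9,8.1,0],3],[[-12,10.8,0],4],[[-15,13.5,0],5],[[-18,16.2,0],6],[[-21,18.9,0],7],[[-24,21.6,0],8],[[-27,24.3,0],9],[[-30,27,0],10],[[-33,29.7,0],10.5],[[-36,32.4,0],10.5],[[-39,35.1,0],10.5],[[-42,37.8,0],10.5],[[-44.4,40.5,0],10.5],[[-44.4,40.5,2],10.5],[[-44.4,40.5,5],10.5],[[-44.4,40.5,6.5],10.5],[[-44.4,40.5,6.5],10.5]]}}

```text
time_s: 3.1
tcp_pos: [0.4887, -0.0717, 0.1554]
ee_rot: [[-0.991, -0.131, -0.005], [-0.131, 0.991, -0.0], [0.005, 0.0, -1.0]]
wrist_force: [0.5, -0.6, -0.4]
gripper_width: 0.008
```

```bash
python3 - <<'E'
from h import *
np.set_printoptions(precision=3,suppress=True)
s=r.sense(); print(s['time_s'],s['tcp_pos'],s['ee_rot'],s['wrist_force'],s['joints'])
save('wrist','w1')
for t in ['guard_pivot','guard_knob','hasp_hinge','hasp_end','staple']:
    print(t,[(np.array(d['centre']),round(d['confidence'],2)) for d in r.place_of('wrist',t)[:2]])
p=save('side','s2')
cv2.imwrite('pics/s2c.png',cv2.resize(p[200:360,220:420,::-1],None,fx=3,fy=3))
cv2.imwrite('pics/c.png',np.hstack([cv2.resize(cv2.imread('pics/s2c.png'),(400,320)),cv2.resize(cv2.imread('pics/w1.png'),(400,320))]))
E
```

```text
3.1 [ 0.489 -0.072  0.155] [[-0.991 -0.131 -0.005]
 [-0.131  0.991 -0.   ]
 [ 0.005  0.    -1.   ]] [ 0.482 -0.572 -0.36 ] [ 10.513  13.139 -22.997  -0.033 -54.163 -92.959]
guard_pivot []
guard_knob []
hasp_hinge [(array([ 0.494, -0.022,  0.094]), 0.7)]
hasp_end []
staple [(array([0.487, 0.056, 0.105]), 0.71)]
```

View pics/c.png

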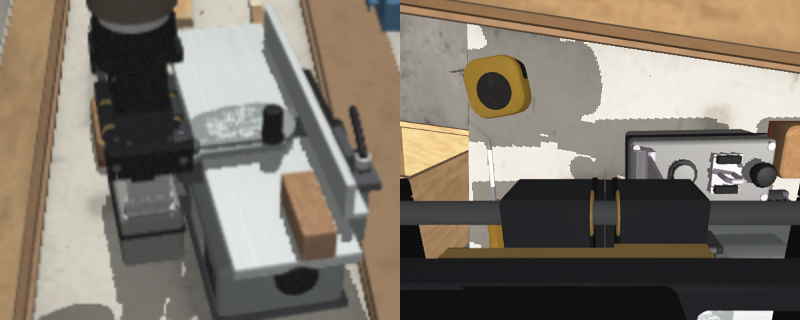

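Request:
{"op": "carry_out", "data": {"steps": [[[0,1.2,0.4],0],[[0,2.7,0.5],0],[[0,3.5,0.5],0],[[0,4.3,0.6],0],[[0,5.1,0.9],0],[[0,5.8,1.2],0],[[0,6.5,1.6],0],[[0,7.1,2.1],0],[[0,7.6,2.7],0],[[0,8.1,3.3],0],[[0,8.6,4.2],0],[[0,9,5.2],0],[[0,9.1,5.8],0],[[0,9.1,5.8],0]]}}

```text
time_s: 4.85
tcp_pos: [0.4782, 0.0184, 0.0992]
ee_rot: [[-0.991, -0.131, -0.001], [-0.131, 0.991, -0.001], [0.001, -0.0, -1.0]]
wrist_force: [-0.1, 0.5, -0.0]
gripper_width: 0.004
```

```bash
python3 - <<'E'
from h import *
np.set_printoptions(precision=3,suppress=True)
for c in ['wrist','side','scene']:
  p=save(c,c+'3')
  for t in ['hasp_end','hasp_hinge','guard_knob']:
    print(c,t,[(np.array(d['centre']),round(d['confidence'],2)) for d in r.place_of(c,t)[:2]])
a=cv2.imread('pics/scene3.png')[180:300,280:430];b=cv2.imread('pics/wrist3.png')
cv2.imwrite('pics/c2.png',np.hstack([cv2.resize(a,(400,320)),cv2.resize(b,(400,320))]))
E
```

```text
wrist hasp_end []
wrist hasp_hinge []
wrist guard_knob []
side hasp_end []
side hasp_hinge [(array([ 0.496, -0.022,  0.087]), 0.84)]
side guard_knob [(array([ 0.625, -0.005,  0.174]), 0.85), (array([0.485, 0.052, 0.108]), 0.39)]
scene hasp_end [(array([0.479, 0.074, 0.101]), 0.81)]
scene hasp_hinge [(array([ 0.496, -0.026,  0.09 ]), 0.93)]
scene guard_knob [(array([ 0.623, -0.013,  0.171]), 0.66)]
```

View pics/c2.png

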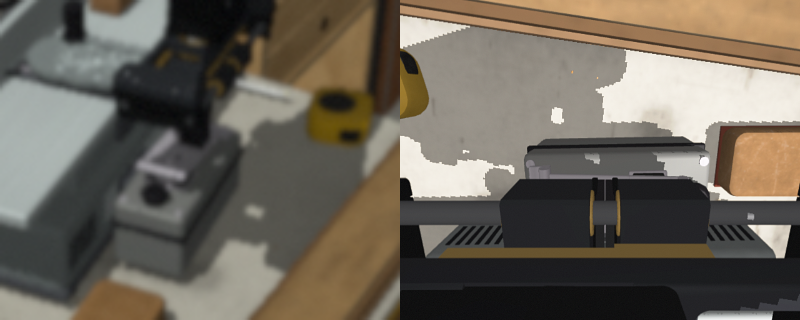

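Request:
{"op": "carry_out", "data": {"steps": [[[0,0,0.4],0],[[0,0,0.7],0],[[0,0,0.9],0],[[0,0,1.0],0],[[0,0,1.0],0]]}}

```text
time_s: 5.95
tcp_pos: [0.4794, 0.0186, 0.0925]
ee_rot: [[-0.991, -0.132, 0.003], [-0.132, 0.991, -0.0], [-0.003, -0.0, -1.0]]
wrist_force: [-4.5, 1.6, 14.0]
gripper_width: 0.007
```

Request:
{"op": "carry_out", "data": {"gripper": 0.2, "steps": [[[0,0,-3],0],[[0,0,-7],0],[[0,0,-11],0],[[0,0,-15],0],[[-3,-1,-16],0],[[-6,-2,-16],0],[[-9,-3,-16],0],[[-12,-4,-16],0],[[-14,-4.6,-16],0],[[-14,-4.6,-16],0],[[-14,-4.6,-16],0]]}}

```text
time_s: 7.05
tcp_pos: [0.6232, -0.0086, 0.2517]
ee_rot: [[-0.991, -0.131, 0.0], [-0.131, 0.991, -0.0], [-0.0, -0.0, -1.0]]
wrist_force: [-0.1, 0.5, -0.1]
gripper_width: 0.599
```

```bash
python3 - <<'E'
from h import *
np.set_printoptions(precision=3,suppress=True)
print(r.sense()['tcp_pos'],r.sense()['gripper_width'])
for c in ['wrist','side','scene']:
  p=save(c,c+'4')
  for t in ['hasp_end','hasp_hinge','staple','guard_knob','guard_pivot']:
    print(c,t,[(np.array(d['centre']),round(d['confidence'],2)) for d in r.place_of(c,t)[:2]])
a=cv2.imread('pics/scene4.png')[180:300,280:430];b=cv2.imread('pics/wrist4.png')
cv2.imwrite('pics/c3.png',np.hstack([cv2.resize(a,(400,320)),cv2.resize(b,(400,320))]))
E
```

```text
[ 0.623 -0.009  0.252] 0.5989800577689219
wrist hasp_end [(array([0.484, 0.074, 0.093]), 0.59)]
wrist hasp_hinge [(array([ 0.493, -0.021,  0.091]), 0.88)]
wrist staple [(array([0.487, 0.056, 0.108]), 0.86), (array([ 0.647, -0.125,  0.136]), 0.35)]
wrist guard_knob [(array([ 0.624, -0.007,  0.169]), 0.73), (array([0.607, 0.037, 0.   ]), 0.31)]
wrist guard_pivot [(array([ 0.538, -0.022,  0.143]), 0.59), (array([ 0.624, -0.003,  0.168]), 0.47)]
side hasp_end [(array([0.481, 0.074, 0.095]), 0.65)]
side hasp_hinge []
side staple [(array([0.485, 0.052, 0.109]), 0.8)]
side guard_knob [(array([ 0.625, -0.006,  0.172]), 0.87)]
side guard_pivot [(array([ 0.535, -0.019,  0.143]), 0.94)]
scene hasp_end [(array([0.482, 0.078, 0.09 ]), 0.77)]
scene hasp_hinge [(array([ 0.497, -0.022,  0.089]), 0.62)]
scene staple [(array([0.481, 0.055, 0.105]), 0.66)]
scene guard_knob [(array([ 0.627, -0.008,  0.17 ]), 0.69), (array([ 0.497, -0.025,  0.088]), 0.41)]
scene guard_pivot [(array([ 0.536, -0.018,  0.143]), 0.6)]
```

View pics/c3.png

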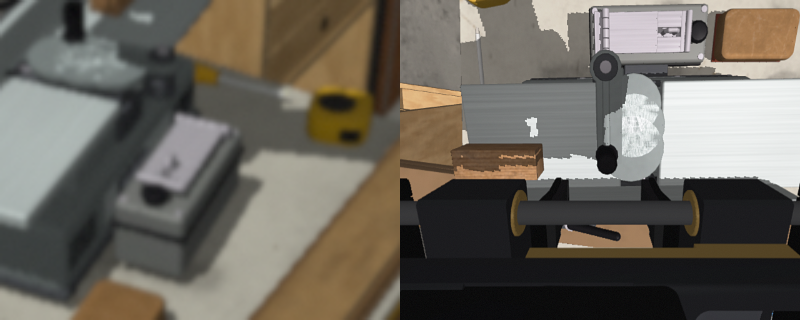

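Request:
{"op": "carry_out", "data": {"steps": [[[-0.2,0.1,2],0],[[-0.2,0.1,5],0],[[-0.2,0.1,8],0],[[-0.2,0.1,9.4],0],[[-0.2,0.1,9.4],0]]}}

```text
time_s: 8.45
tcp_pos: [0.6243, -0.0075, 0.156]
ee_rot: [[-0.991, -0.132, -0.003], [-0.132, 0.991, -0.001], [0.003, -0.001, -1.0]]
wrist_force: [0.6, 0.4, 0.2]
gripper_width: 0.598
```

Request:
{"op": "carry_out", "data": {"gripper": -1, "steps": [[[0,0,0],0],[[0,0,0],0],[[0,0,0],0],[[0,0,0],0],[[0,0,0],0],[[0,0,0],0],[[0,0,0],0],[[0,0,0],0]]}}

```text
time_s: 9.25
tcp_pos: [0.6246, -0.0067, 0.1567]
ee_rot: [[-0.991, -0.132, -0.002], [-0.132, 0.991, 0.0], [0.002, 0.0, -1.0]]
wrist_force: [-2.2, 5.6, 3.5]
gripper_width: 0.235
```

Request:
{"op": "carry_out", "data": {"steps": [[[0.03,0.77,0],-5],[[0.13,1.53,0],-10],[[0.3,2.28,0],-15],[[0.53,3.01,0],-20],[[0.83,3.72,0],-25],[[1.18,4.4,0],-30],[[1.59,5.05,0],-35],[[2.06,5.66,0],-40],[[2.58,6.22,0],-45],[[3.14,6.74,0],-50],[[3.75,7.21,0],-55],[[4.4,7.62,0],-60],[[4.4,7.62,0],-60],[[4.4,7.62,0],-60]]}}

```text
time_s: 10.65
tcp_pos: [0.5713, 0.0625, 0.1567]
ee_rot: [[-0.383, -0.924, -0.001], [-0.924, 0.383, -0.001], [0.001, 0.001, -1.0]]
wrist_force: [1.8, -1.5, -0.3]
gripper_width: 0.229
```

```bash
python3 - <<'E'
from h import *
np.set_printoptions(precision=4,suppress=True)
s=r.sense();t=np.array(s['tcp_pos']);print(t,s['wrist_force'],s['gripper_width'])
v=t[:2]-[.5367,-.0195];print('ang',np.degrees(np.arctan2(v[1],v[0]))-7.6,'rad',np.hypot(*v))
for c in ['wrist','side','scene']:
  p=save(c,c+'5')
  for t in ['hasp_end','guard_knob','guard_pivot','offcut_2']:
    print(c,t,[(np.array(d['centre']),round(d['confidence'],2)) for d in r.place_of(c,t)[:2]])
a=cv2.imread('pics/side5.png')[200:360,220:420];b=cv2.imread('pics/wrist5.png')
cv2.imwrite('pics/c4.png',np.hstack([cv2.resize(a,(400,320)),cv2.resize(b,(400,320))]))
E
```

```text
[0.5713 0.0625 0.1567] [ 1.7949 -1.531  -0.2513] 0.22926829432059215
ang 59.53014163718051 rad 0.08896404460955239
wrist hasp_end [(array([0.4832, 0.076 , 0.0956]), 0.86), (array([0.6058, 0.0327, 0.0004]), 0.41)]
wrist guard_knob [(array([0.5724, 0.0636, 0.1705]), 0.84)]
wrist guard_pivot [(array([ 0.5408, -0.0196,  0.1415]), 0.8)]
wrist offcut_2 []
side hasp_end [(array([0.4798, 0.0722, 0.0967]), 0.75)]
side guard_knob [(array([0.5688, 0.0617, 0.1716]), 0.65)]
side guard_pivot [(array([ 0.5906, -0.2145,  0.0047]), 0.58), (array([ 0.5337, -0.0203,  0.1426]), 0.56)]
side offcut_2 [(array([ 0.6433, -0.1228,  0.1315]), 0.88)]
scene hasp_end [(array([0.48  , 0.0785, 0.0919]), 0.92), (array([ 0.5889, -0.213 , -0.0021]), 0.49)]
scene guard_knob [(array([ 0.4383, -0.2152, -0.0027]), 0.52)]
scene guard_pivot [(array([ 0.5383, -0.0188,  0.1424]), 0.7)]
scene offcut_2 [(array([ 0.6455, -0.1246,  0.1335]), 0.75), (array([ 0.4967, -0.0265,  0.0893]), 0.43)]
```

View pics/c4.png

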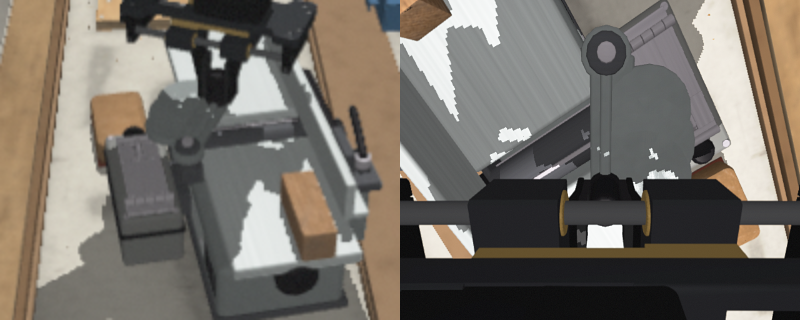

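Request:
{"op": "carry_out", "data": {"steps": [[[0,0.08,0],-0.5],[[0,0.08,0],-0.5],[[0,0.08,0],-0.5],[[0,0.08,0],-0.5]]}}

```text
time_s: 11.8
tcp_pos: [0.57, 0.063, 0.1567]
ee_rot: [[-0.373, -0.928, -0.002], [-0.928, 0.373, -0.001], [0.001, 0.002, -1.0]]
wrist_force: [1.4, -2.9, -0.3]
gripper_width: 0.234
```

```bash
python3 - <<'E'
from h import *
s=r.sense();t=np.array(s['tcp_pos']);print(t,s['wrist_force'],s['gripper_width'],s['time_s'])
c=np.hypot(*(t[:2]-[.6246,-.0067]));print(np.degrees(2*np.arcsin(c/.176)))
print(r.finish_job())
E
```

```text
[0.56998533 0.06303361 0.15668343] [ 1.44911404 -2.94790107 -0.32445925] 0.234023909946572 11.8
60.43279897995434
the job is handed in; nothing more can be done
None
```

The planer is locked off and the guard is held open at about 60°. I handed the job in at about 12 s, with the gripper still holding the knob.

- **Hasp:** I swung it over the start button and pressed it flat. It stopped at 92.5 mm against the 92 mm expected, under 14 N. The wrist picture then showed it lying flat with the staple up through its slot. In the last look, after the guard was open, the cameras put its end at 92–97 mm high, in the same place as before.
- **Guard:** I gripped the knob and swung the guard open. It first measured 59.5°, so I nudged it on slightly. The final figure is about 60.4°, worked out from how far the gripper moved, not read from the guard itself. The gripper opening of about 20 mm matches the 21 mm knob.
- **Surroundings:** I saw no contact with the cutter block or the things lying about. The offcut's measured position was unchanged; I did not re-measure the other items after moving.

In the last look the scene camera reported the knob at the tape measure's position. I took this as a misdetection, because the wrist and side cameras and the gripper position agreed. I took no pictures after the final nudge.

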